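Index the dowel-boring slide and start the borer

TASK

Step the work carriage of the stepping slide one notch towards the end where the boring head stands (not the suction hood): pull its spring index knob up, slide the carriage along, and let the pin drop fully home in the next notch. Then flip up the hinged guard on the start box until it stays open by itself, press the start button beneath it right down and let go, leaving the guard up. Do not press start before that, and do not knock or shift the other things lying about the bench.

Things in the scene. Friction and masses are not known exactly. Their poses are not given: they have to be found in the camera images.
- jig: Stepping slide, fixed to the bench: grey bed 90 mm (x) by 292 mm (y), 44 mm high, with a carriage and batten on it. Origin: centre of its underside, z up, y along the slide, -x its operating side. On the -x side (x = -50 mm) a steel index bar with 5 notches 30 mm apart along y.
- carriage (a joint): Carriage position along the jig's +y, m: starts at 0, the middle notch; notches at -0.06, -0.03, 0, 0.03, 0.06, play 1.5 mm each way, friction 1.5 N. Locked while the pin is down. Alloy plate 115 x 100 mm, its top 56 mm above the bench, with a strapped-down wooden batten 40 x 250 mm along y, centred at jig x = +18 mm, top (with straps) 96 mm above the bench.
- plunger (a joint): Lift of the index knob and pin, m: 0 = pin fully home in a notch, 0.014 = top stop. The pin clears the index bar at 0.008 and above; spring 4.5 N at the bottom, 8 N at the top. Let go between notches, the pin rides on the bar (0.008) and drops in by itself when the carriage is slid over a notch.
- knob_top (a point): Centre of the top of the index knob: upright black cylinder, diameter 26 mm, 30 mm tall, top 106 mm above the bench when the pin is home, at jig x = -50 mm, riding with the carriage. Below it a bush of diameter 22 mm, its top 70 mm above the bench. 48 mm from the knob's axis to the near face of the batten.
- borer: Boring head, fixed, at one end of the slide behind the batten (either +y or -y end of the jig, about 175 mm from its middle): green foot 80 x 60 mm, lying round motor of diameter 64 mm and a chuck with a thin drill bit that points at the batten. 108 mm high. Origin: under its foot near the front; its drill points to -x.
- hood: Suction hood, fixed, at the other end: the same green foot, a square hood open towards the batten and a short black pipe at the back, no drill. 93 mm high. Origin: under its foot near the front.
- startbox: Start box, fixed, left or right of the slide: grey, 85 mm (x -30 to +55 mm) by 74 mm (y), 50 mm high, with an upright cheek at its +x end 85 mm high that bears the guard's hinge. Origin: on the bench under the box. The button is on its top, under the guard. A closed grey tool case, 110 x 74 x 55 mm, stands on the other side of the slide.
- guard (a joint): Opening angle of the guard, rad: 0 = closed (level), 1.57 = upright, 1.95 = stop. Light, no latch: it falls shut when let go before upright, and past upright (from 1.6) it falls back to the stop and stays.
- guard_bar (a point): Centre of the guard's grip: a round bar of diameter 10 mm, 26 mm long, parallel to the start box's y axis, on a neck 10 mm wide in front of the flap, 100 mm from the hinge; 87 mm above the bench when closed. Between bar and flap (62 mm wide, 4 mm thick) there are 26 mm of free neck.
- guard_hinge (a point): Middle of the guard's hinge axis, 52 mm in +x of the start box's origin, 87 mm above the bench; the axis is parallel to the box's y axis. The bar swings up and over it from the -x side to the +x side.
- start (a joint): Travel of the start button, m: 0 = out, 0.006 = right down; a spring returns it; 1.5 N to begin, 5 N to push right down.
- start_top (a point): Centre of the top of the start button: round, grey, diameter 26 mm, pressed straight down; 72 mm above the bench when out, in a black collar of diameter 42 mm whose rim is 62 mm above the bench; 50 mm in front (-x) of the hinge.
- glue: Glue bottle, loose, upright, white with black cap, diameter 56 mm, 185 mm high, in front of the slide. Origin: centre of its underside.
- jar: Screw jar, loose, upright, diameter 60 mm, 85 mm high, in front of the slide. Origin: centre of its underside.
- offcut: Wooden offcut, loose, 50 x 80 x 35 mm, behind the slide. Origin: centre of its underside.
- tin: Open steel pencil tin, loose, upright, diameter 72 mm, 95 mm high, behind the start box. Origin: centre of its underside.
- sander: Cork sanding block, loose, 62 x 34 x 30 mm, beside the start box. Origin: centre of its underside.
- plane: Small block plane, loose, 130 x 46 x 50 mm, sole down, behind the grey tool case. Origin: centre of its underside.
- tape: Cardboard-coloured tape roll, loose, lying flat, diameter 90 mm, 24 mm high, in front of the grey tool case. Origin: centre of its underside.
Not all that is in view belongs to the job. What is shaped like the borer but orange or red is not meant.

How it is judged (in metres and radians):
On the way, in this order (a step that is already met when the one before it is completed fails the run):
1. the index knob is pulled up until its pin is clear of the notch (value of joint plunger above 0.0075 m and value of joint carriage between -0.01 and 0.01 m), for 0.05 s.
2. the carriage is one notch nearer the boring head and the pin is home (((y of borer in the frame of jig above 0 m and value of joint carriage between 0.026 and 0.034 m) or (y of borer in the frame of jig below 0 m and value of joint carriage between -0.034 and -0.026 m)) and value of joint plunger below 0.002 m), for 0.3 s.
3. the guard is flipped up past upright (value of joint guard above 1.6 rad), for 0.2 s.
4. the start button is pressed down (value of joint start above 0.004 m), for 0.05 s.
At the end, for the whole second after the job is handed in: The carriage rests one notch (30 mm, within 4 mm) from where it started, on the side of the boring head, with the index pin home (within 2 mm); the guard stands open by itself (beyond 1.6 rad) and the start button is out again (all of step 2 and value of joint guard above 1.6 rad and value of joint start below 0.002 m and velocity of joint carriage below 0.01 m/s and velocity of joint guard below 0.1 rad/s); the robot touches nothing.
It fails at once if start pressed before the carriage is stepped and its pin home (value of joint start above 0.003 m and not (((y of borer in the frame of jig above 0 m and value of joint carriage between 0.026 and 0.034 m) or (y of borer in the frame of jig below 0 m and value of joint carriage between -0.034 and -0.026 m)) and value of joint plunger below 0.002 m)).
It fails at once if a loose thing on the bench is shifted by more than 25 mm (distance of any of glue, jar, offcut, tin, sander, plane, tape from where it was at the start of the episode above 0.025 m).
It fails at once if the bottle, jar or tin is knocked over (angle between any of glue, jar, tin's own z axis and vertical above 0.5 rad).
It also fails if it takes over 69 s, if anything falls off the work surface, if the arm or the gripper's body presses on something with over 40 N, if the wrist force passes 120 N, or if a joint passes its speed limit or range.

ROBOT

A 6-joint arm with a two-finger parallel gripper is mounted at the origin on the work surface. World frame = base frame: x ahead of the robot, y to its left, z up, the work surface at z = 0. Lengths are in mm, angles in rad, forces in N, time in s.
With the tool pointing down it reaches from about 400 to 925 mm from the base axis. Payload 12.5 kg.
Tool frame: the origin (TCP) lies at the very end of the fingers, on their centre line; the grasp point (between the pads) lies 19 mm behind it; z points along the fingers, y is the direction in which the jaws open and shut (so a half turn about z gives the same grasp; the last joint's range is limited). The gripper opens to 95 mm and grips with 3 to 60 N. Pads are 20 mm wide; open, the fingers measure 119 mm over their backs; the gripper's body (75 mm by 180 mm) begins 59 mm behind the grasp point.
Start: joints at [-1.424, 0.491, 1.559, -0, 1.092, -0.106], TCP at [156.345, -605.151, 177.161] pointing down, gripper open.
Joint ranges: [-3.1, 3.1], [-0.84, 2.19], [0.05, 2.79], [-1.13, 4.28], [0.06, 2.93], [-2.69, 2.69]. Speed limits (rad/s): [2.22, 2.22, 2.79, 3.14, 3.14, 3.14].

INTERFACE

Orientations are given as [roll, pitch, yaw] about the fixed x, y, z axes, in that order (R = Rz(yaw) Ry(pitch) Rx(roll)).
In Python, from cell import env gives the robot as it stands. The module is installed in compiled form; this text tells all that it offers.
- The arm moves only by the tool arm_command, never from a script. Its argument "deltas" is a list that holds one entry, the list of rows, each a list of 5 numbers: the closure, from 0 (fully open) to 1 (shut), then the shift along the world's x, y, z as a fraction of full scale, then the turn about the world's z as a fraction of full scale. In form: [[[grip, dx, dy, dz, twist], ...]]. A call has 1 to 12 rows; each row shifts and turns the pose as measured when the row begins; what a row does not reach is not made up. Full scale, the value 1, is 100 mm for a shift and pi/4 rad for a turn. A row lasts 1/12 s, in which the tool goes at most 41.7 mm and 7.16 degrees, less where a joint would pass 70% of its speed; a pose out of reach is approached as far as the arm can. A call with a number of a shift or a turn outside -1 to 1 is refused whole. A call with a gripper value outside its range is refused whole. The fingers move at their own pace and stop on an object; the grip force is fixed at half the most. Time passes only in rows, so rows that do not move let the fingers close. It gives the time, the measured TCP pose, the force and the opening at its end, in the units of the state.
- env.state(): the state, without advancing time (a new reading comes with each control period).
- env.read_camera(name): name is "scene" or "top" or "wrist"; returns a dict with "frame" (420x560x3 uint8, red, green, blue), "fx", "fy", "cx", "cy" (pixels), "k1" (the pictures are not rectified: a ray, as slopes to the right and down, at radius r is drawn at 1 + k1 r^2 times it, then the intrinsics apply), "R" (3x3) and "t" (3): a world point X has camera coordinates R X + t; the wrist camera has in their place "tool_from_camera" (4x4, takes a point from camera to tool coordinates, whose origin is the TCP and whose axes are the flange's). Camera axes: x right, y down, z forward; pixel columns grow to the right and rows downward; lengths in mm; the calibration is good to about 2 mm. A picture is of the moment at which its call begins: read the wrist's pose just before it. There is no depth.
- env.job_done(): hands the job in, once; it reports no verdict.
The state is a dict: "t": time; "joints": joint angles; "qvel": joint speeds; "tau": joint torques, N m; "eef_pos": TCP position; "tcp_rot": TCP orientation; "ft_force": force on the tool from outside, world axes, zero at the start; "moment": the same for the moment, N m; "opening": opening from 0.0 (shut) to 1.0 (fully open).
Only numpy, scipy, OpenCV 4.12 (cv2) and the standard library are available. Lean on these libraries where they do the work, as an engineer would, in place of code of your own. Each camera call takes 0.05 s, during which the arm holds its last target.

## Working session

There is one attempt and no reset: what is moved stays moved. The work goes in short steps, Python scripts to look and compute and a tool call to move; the robot and the scene stay as the last step left them, time stands still between calls to the robot, and variables do not carry over. Pictures are saved under pics/ and viewed, and the job is handed in when it is done.

Besides the shell and the picture viewer there is one more tool, called after "Request:" as name(argument=value, ...), one argument or row to a line, values as JSON. arm_command: Moves the arm, as the interface text tells. Its arguments: {"type":"object","properties":{"deltas":{"type":"array","items":{"type":"array","items":{"type":"array","items":{"type":"number","minimum":-1,"maximum":1}}}}},"required":["deltas"]}

```bash
mkdir -p pics; cat > h.py <<'E'
import numpy as np, cv2
from cell import env
def grab(name,fn=None):
    s=env.state(); c=env.read_camera(name)
    if fn: cv2.imwrite('pics/'+fn,c['frame'][:,:,::-1])
    return s,c
E
python3 - <<'E'
from h import *
import pickle
for n in ['scene','top','wrist']:
    s,c=grab(n,n+'0.png'); pickle.dump((s,c),open(n+'0.pkl','wb'))
print(s)
E
```

```text
{'t': 0.1, 'joints': array([-1.42361958e+00,  4.91491204e-01,  1.55937577e+00, -3.23256787e-06,
        1.09171729e+00, -1.05603972e-01]), 'qvel': array([-0.00052727, -0.00264471, -0.00013865,  0.00130563,  0.00025261,
        0.00114415]), 'tau': array([ 2.62591340e-03, -6.13623405e+01, -2.58606845e+01,  6.93987287e-02,
        4.69782797e-02, -5.33714751e-05]), 'eef_pos': array([ 156.29261329, -604.88408227,  176.62961132]), 'tcp_rot': array([-3.14060626e+00, -1.01672445e-04,  2.52782164e-01]), 'ft_force': array([-0.08102502,  0.19255827,  0.0939123 ]), 'moment': array([ 0.03256521,  0.01681664, -0.01242091]), 'opening': 0.9996766188703172}
```

View pics/scene0.png

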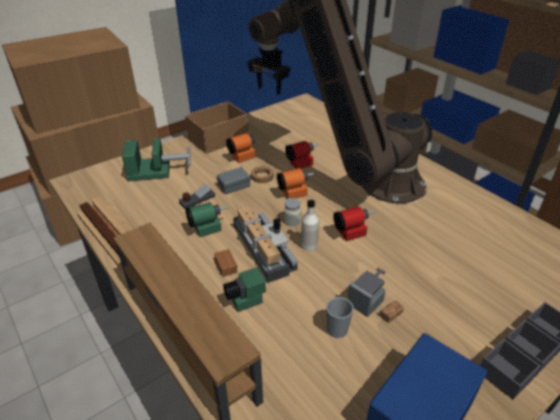

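View pics/top0.png

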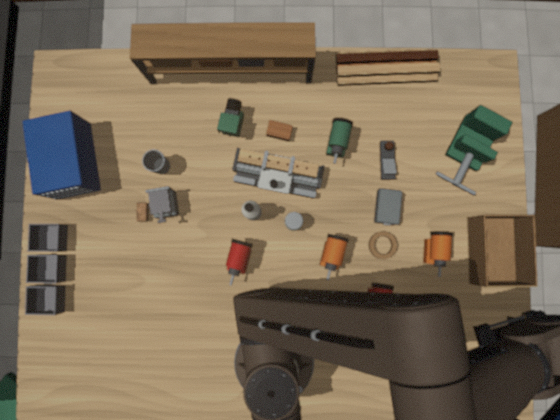

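View pics/wrist0.png

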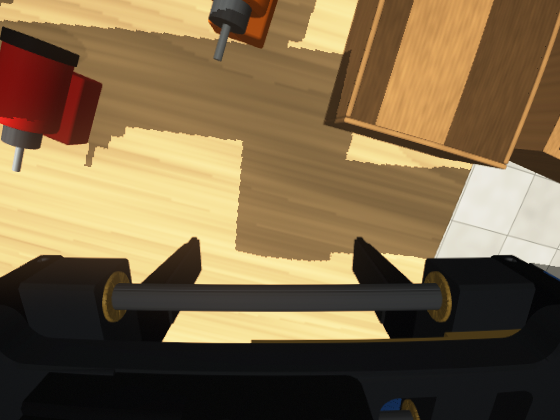

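```bash
python3 - <<'E'
import pickle,cv2
s,c=pickle.load(open('top0.pkl','rb')); f=c['frame'][:,:,::-1]
print({k:c[k] for k in c if k!='frame'})
cv2.imwrite('pics/t_c.png',cv2.resize(f[90:235,125:365],None,fx=3.3,fy=3.3,interpolation=cv2.INTER_CUBIC))
s,c=pickle.load(open('scene0.pkl','rb')); f=c['frame'][:,:,::-1]
print({k:c[k] for k in c if k!='frame'})
cv2.imwrite('pics/s_c.png',cv2.resize(f[170:340,170:410],None,fx=3.3,fy=3.3,interpolation=cv2.INTER_CUBIC))
s,c=pickle.load(open('wrist0.pkl','rb'))
print({k:c[k] for k in c if k!='frame'})
E
```

```text
{'fx': 411.5656549914728, 'fy': 411.5656549914728, 'cx': 284.2112200522439, 'cy': 211.31676663479502, 'k1': -0.05411877329082343, 'R': array([[ 4.84930271e-04, -9.99996972e-01, -2.41264470e-03],
       [-9.96506857e-01, -2.81756020e-04, -8.35105035e-02],
       [ 8.35095709e-02,  2.44471375e-03, -9.96503976e-01]]), 't': array([ -33.34640049,  483.90729417, 1315.97428844])}
{'fx': 469.7882422659174, 'fy': 469.7882422659174, 'cx': 289.3028822087863, 'cy': 201.9929286821826, 'k1': -0.008093357652878797, 'R': array([[-0.78918816,  0.61412368,  0.00584443],
       [ 0.37283013,  0.48662926, -0.79005675],
       [-0.48803663, -0.62132445, -0.61300586]]), 't': array([ 404.45264292,  -72.19713425, 1843.42491331])}
{'fx': 296.54055224093025, 'fy': 296.54055224093025, 'cx': 276.4652813326939, 'cy': 211.18294732677032, 'k1': -0.06297586667351823, 'tool_from_camera': array([[ 6.69974892e-04, -9.64259317e-01, -2.64959470e-01,
         7.48788778e+01],
       [ 9.99999121e-01,  3.42895073e-04,  1.28070355e-03,
         4.56967114e-01],
       [-1.14407703e-03, -2.64960095e-01,  9.64258699e-01,
        -2.06982814e+02],
       [ 0.00000000e+00,  0.00000000e+00,  0.00000000e+00,
         1.00000000e+00]])}
```

View pics/t_c.png

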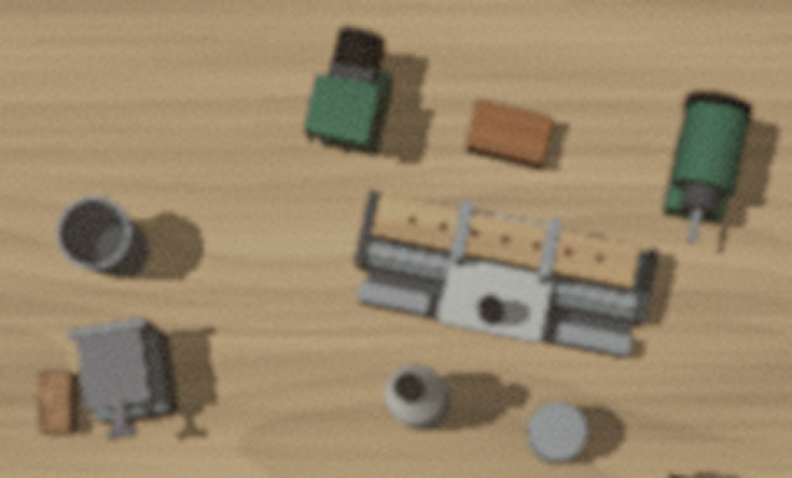

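View pics/s_c.png

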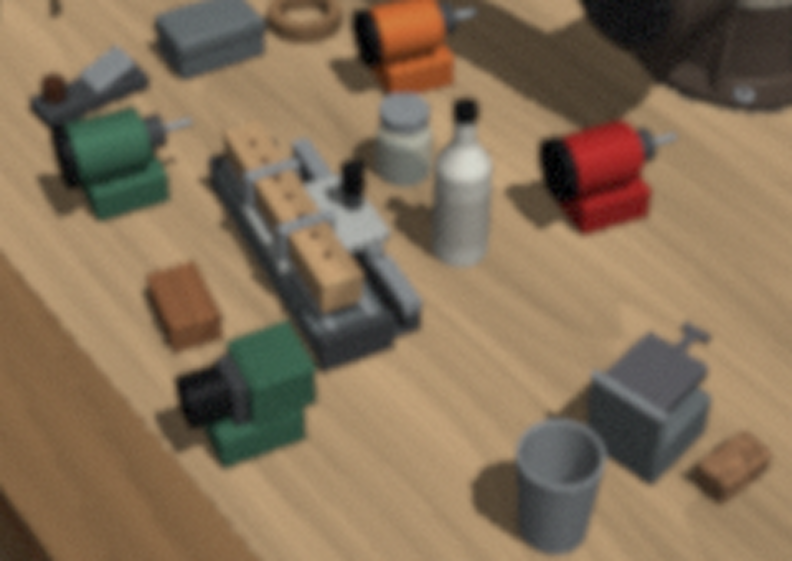

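```bash
cat >> h.py <<'E'
from scipy.spatial.transform import Rotation as Ro
def pose_cam(s,c):
    if 'R' in c: R=c['R'];t=c['t'];return R.T,-R.T@t   # cam->world
    T=np.eye(4);T[:3,:3]=Ro.from_euler('xyz',s['tcp_rot']).as_matrix();T[:3,3]=s['eef_pos']
    M=T@c['tool_from_camera'];return M[:3,:3],M[:3,3]
def ray(s,c,u,v):
    K=np.array([[c['fx'],0,c['cx']],[0,c['fy'],c['cy']],[0,0,1.]])
    # factor 1+k1 r^2
    p=cv2.undistortPoints(np.array([[[u,v]]],float),K,np.array([c['k1'],0,0,0,0.]))[0,0]
    A,o=pose_cam(s,c);d=A@np.array([p[0],p[1],1]);return o,d
def onz(s,c,u,v,z):
    o,d=ray(s,c,u,v);return o+d*(z-o[2])/d[2]
def tri(r):
    A=0;b=0
    for o,d in r:
        d=d/np.linalg.norm(d);P=np.eye(3)-np.outer(d,d);A=A+P;b=b+P@o
    return np.linalg.solve(A,b)
def proj(s,c,X):
    A,o=pose_cam(s,c);p=A.T@(np.asarray(X,float)-o);x,y=p[:2]/p[2];k=1+c['k1']*(x*x+y*y)
    return np.array([c['fx']*x*k+c['cx'],c['fy']*y*k+c['cy']])
E
python3 - <<'E'
from h import *
import pickle
s,c=pickle.load(open('top0.pkl','rb'));s2,c2=pickle.load(open('scene0.pkl','rb'))
T=lambda u,v:(125+u/3.3,90+v/3.3); S=lambda u,v:(170+u/3.3,170+v/3.3)
for n,a,z in [('knob',(491,308),106),('bar',(121,433),87),('idxL',(360,287),44),('idxR',(634,345),44),('battL',(375,196),96),('battR',(640,250),96),('boxTL',(75,330),85),('boxTR',(142,320),85),('glue cap',(411,386),185),('jar',(558,432),85),('borer bit',(697,230),75)]:
    print(n,onz(s,c,*T(*a),z).round(1))
print('tri knob',tri([ray(s,c,*T(491,308)),ray(s2,c2,*S(353,164))]).round(1))
print('tri bar',tri([ray(s,c,*T(121,433)),ray(s2,c2,*S(694,336))]).round(1))
E
```

```text
knob [562.5  -1.5 106. ]
bar [447.5 345.9  87. ]
idxL [592.7 128.   44. ]
idxR [ 535.8 -138.5   44. ]
battL [670.6 108.4  96. ]
battR [ 619.  -140.7   96. ]
boxTL [545.2 393.1  85. ]
boxTR [554.6 329.2  85. ]
glue cap [482.5  65.2 185. ]
jar [448.8 -63.8  85. ]
borer bit [ 642.6 -197.    75. ]
tri knob [562.9  -1.1 101.7]
tri bar [448.6 347.8  78.6]
```

Request:
arm_command(
  deltas=[
    [[0,0,0.1,0.3,0],[0,0.1,0.3,0.2,0],[0,0.2,0.33,0.1,-0.06],[0,0.22,0.33,0,-0.06],[0,0.22,0.33,0,-0.06],[0,0.22,0.33,0,-0.06],[0,0.22,0.33,0,-0.06],[0,0.22,0.33,0,-0.06],[0,0.22,0.33,0,-0.06],[0,0.22,0.33,0,-0.06],[0,0.22,0.33,0,-0.06],[0,0.22,0.33,0,-0.06]],
  ],
)

```text
t: 1.15
eef_pos: [385.6, -221.5, 235.5]
tcp_rot: [-3.137, -0.002, -0.251]
ft_force: [0.3, -1.7, 0.6]
opening: 0.998
```

Request:
arm_command(
  deltas=[
    [[0.3,0.22,0.3,0,0],[0.3,0.22,0.3,0,0],[0.3,0.25,0.3,0,0],[0.3,0.25,0.3,0,0],[0.3,0.25,0.3,0,0],[0.3,0.25,0.3,0,0],[0.3,0.2,0.25,0,0],[0.3,0,0,0,0],[0.3,0,0,0,0]],
  ],
)

```text
t: 1.9
eef_pos: [557.4, 3.4, 234.8]
tcp_rot: [-3.137, -0.001, -0.247]
ft_force: [-0.6, 0.3, -0.2]
opening: 0.702
```

```bash
python3 - <<'E'
from h import *
import pickle
s,c=grab('wrist','w1.png');pickle.dump((s,c),open('w1.pkl','wb'))
print(s['eef_pos'],s['tcp_rot'],s['opening'],proj(s,c,[562.5,-1.5,106]))
E
```

```text
[557.39104252   3.37628831 234.7659795 ] [-3.13692721e+00 -1.39937053e-03 -2.47044806e-01] 0.7021823440516229 [279.4742843  191.98172041]
```

View pics/w1.png

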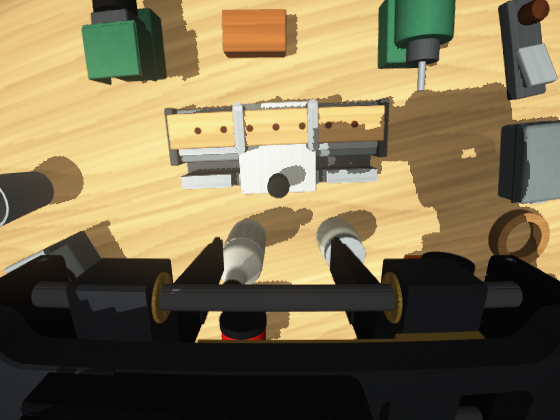

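```bash
python3 - <<'E'
from h import *
import pickle
s,c=pickle.load(open('w1.pkl','rb'));f=c['frame'][:,:,::-1]
cv2.imwrite('pics/w1c.png',cv2.resize(f[90:210,160:400],None,fx=3.3,fy=3.3,interpolation=cv2.INTER_CUBIC))
E
```

```text
(no output)
```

View pics/w1c.png

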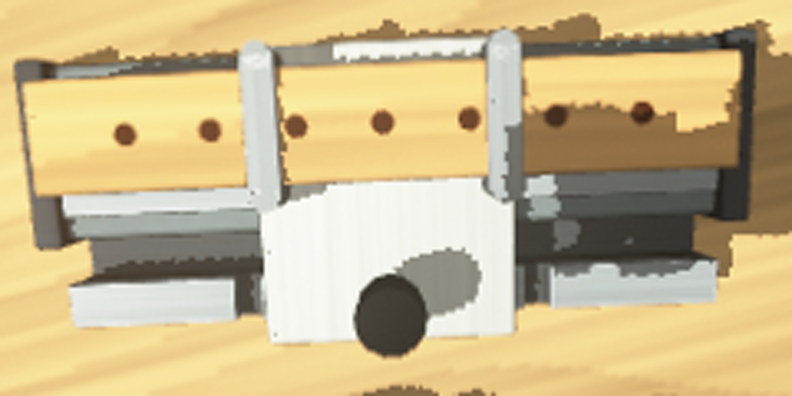

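```bash
python3 - <<'E'
from h import *
import pickle
s,c=pickle.load(open('w1.pkl','rb'))
W=lambda u,v:(160+u/3.3,90+v/3.3)
g=c['frame'][150:205,250:310].max(2)
n,l,st,ce=cv2.connectedComponentsWithStats((g<70).astype(np.uint8));print(st,ce)
print('knob',onz(s,c,*W(391,321),106))
for a,b,z in [((30,194),(735,165),92),((72,285),(716,262),44),((268,340),(513,331),56)]:
    p=onz(s,c,*W(*a),z);q=onz(s,c,*W(*b),z);d=p-q;print(p,q,np.arctan2(-d[0],d[1]),np.linalg.norm(d))
print('tip',proj(s,c,s['eef_pos']))
E
```

```text
[[   0    0   60   55 2951]
 [  19   24   20   23  347]
 [  18   33    1    2    2]] [[29.56794307 26.03388682]
 [28.98847262 35.17867435]
 [18.         33.5       ]]
knob [568.12804992  -1.72827308 106.        ]
[641.33259998 111.93086922  92.        ] [ 590.41820501 -131.89388056   92.        ] -0.2058574856680452 249.08388992930333
[603.53021077 124.65035518  44.        ] [ 548.47053773 -133.89269905   44.        ] -0.2098267509189851 264.34083771048245
[563.51282037  50.33231499  56.        ] [543.15347485 -46.09384221  56.        ] -0.2080830650813142 98.55205092716561
tip [275.75046082 235.02882607]
```

Request:
arm_command(
  deltas=[
    [[0.3,0.1,-0.05,0,0.05],[0.3,0,0,-0.2,0],[0.3,0,0,-0.3,0],[0.3,0,0,-0.3,0],[0.3,0,0,-0.2,0],[0.3,0,0,0,0],[0.3,0,0,0,0]],
  ],
)

```text
t: 2.53
eef_pos: [563.9, -9.2, 133.8]
tcp_rot: [-3.137, -0.004, -0.214]
ft_force: [0.3, 0.2, 0.4]
opening: 0.702
```

```bash
python3 - <<'E'
from h import *
import pickle
s,c=grab('wrist','w2.png');pickle.dump((s,c),open('w2.pkl','wb'))
print(s['eef_pos'],s['tcp_rot'],s['opening'],proj(s,c,[567.5,-1.7,106]),proj(s,c,s['eef_pos']))
E
```

```text
[563.92466538  -9.23946689 133.80694612] [-3.13724668 -0.00446008 -0.21388117] 0.701616288145114 [266.12883189 221.50676911] [275.72572293 235.00580929]
```

View pics/w2.png

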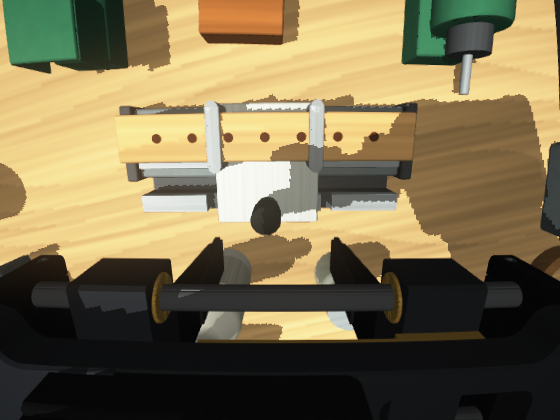

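Request:
arm_command(
  deltas=[
    [[0.3,0.045,0.075,0,0],[0.3,0,0,0,0],[0.3,0,0,0,0]],
  ],
)

```text
t: 2.83
eef_pos: [570.2, -2.2, 137.8]
tcp_rot: [-3.137, -0.01, -0.216]
ft_force: [0.6, 0.3, -0.6]
opening: 0.702
```

Request:
arm_command(
  deltas=[
    [[0.3,-0.015,0.007,-0.2,0.01],[0.3,0,0,-0.2,0],[0.3,0,0,0,0],[0.3,0,0,0,0],[0.3,0,0,0,0]],
  ],
)

```text
t: 3.25
eef_pos: [571.5, -1.0, 102.4]
tcp_rot: [-3.136, -0.019, -0.206]
ft_force: [-0.3, 0.2, -0.2]
opening: 0.699
```

```bash
python3 - <<'E'
from h import *
import pickle
s,c=grab('wrist','w3.png');pickle.dump((s,c),open('w3.pkl','wb'))
print(s['eef_pos'],s['tcp_rot'],s['qvel'],proj(s,c,[568.5,-1.7,106]))
E
```

```text
[571.5108588   -0.97840031 102.37458055] [-3.1360391  -0.01881552 -0.20582791] [ 0.00253462 -0.01669791 -0.01732645 -0.00075907  0.01590854 -0.00102204] [277.49169529 240.23516016]
```

View pics/w3.png

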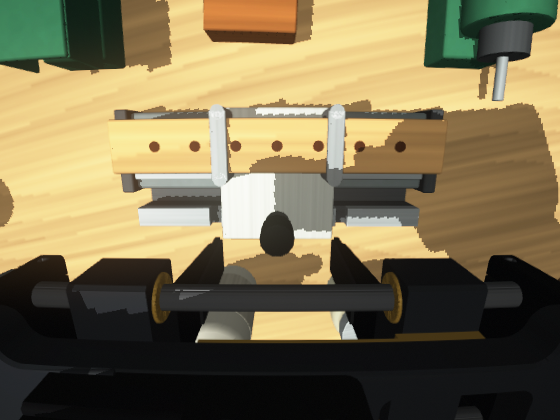

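Request:
arm_command(
  deltas=[
    [[0.3,-0.015,-0.005,-0.12,0],[0.3,0,0,-0.12,0],[0.3,0,0,0,0],[0.3,0,0,0,0]],
  ],
)

```text
t: 3.63
eef_pos: [572.6, -1.7, 82.8]
tcp_rot: [-3.135, -0.026, -0.206]
ft_force: [-0.5, -0.4, 0.3]
opening: 0.699
```

Request:
arm_command(
  deltas=[
    [[0.3,-0.035,0,-0.06,0],[0.3,-0.01,0,-0.01,0],[1,0,0,0,0],[1,0,0,0,0],[1,0,0,0,0],[1,0,0,0,0],[1,0,0,0,0],[1,0,0,0,0]],
  ],
)

```text
t: 4.3
eef_pos: [569.1, -1.8, 78.7]
tcp_rot: [-3.135, -0.031, -0.206]
ft_force: [0.8, -0.2, -0.6]
opening: 0.339
```

```bash
python3 - <<'E'
from h import *
import pickle
s,c=grab('wrist','w4.png')
print(s['eef_pos'],s['tcp_rot'],s['ft_force'],s['opening']*95)
E
```

```text
[569.07745458  -1.81912045  78.67459819] [-3.13502469 -0.03082796 -0.20558991] [ 0.80849249 -0.15415062 -0.58320192] 32.221165864596244
```

View pics/w4.png

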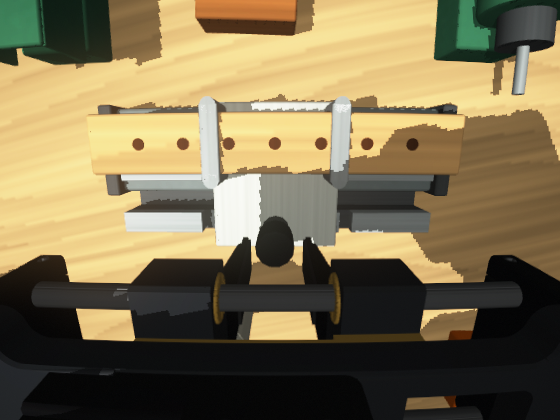

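Request:
arm_command(
  deltas=[
    [[1,0,0,0,0],[1,0,0,0,0],[1,0,0,0,0],[1,0,0,0,0]],
  ],
)

```text
t: 4.68
eef_pos: [569.1, -1.8, 78.6]
tcp_rot: [-3.135, -0.031, -0.206]
ft_force: [-0.4, 1.1, 0.1]
opening: 0.028
```

```bash
python3 - <<'E'
from h import *
import pickle
s,c=grab('wrist','w5.png')
print(s['eef_pos'],s['tcp_rot'],s['ft_force'],s['opening']*95)
s,c=grab('scene'); f=c['frame'][:,:,::-1]
cv2.imwrite('pics/s5.png',cv2.resize(f[150:300,200:360],None,fx=3.7,fy=3.7,interpolation=cv2.INTER_CUBIC))
E
```

```text
[569.10825608  -1.79764631  78.62929499] [-3.13502873 -0.03071001 -0.20557517] [-0.38089295  1.09934149  0.07272544] 2.669583464382773
```

View pics/w5.png

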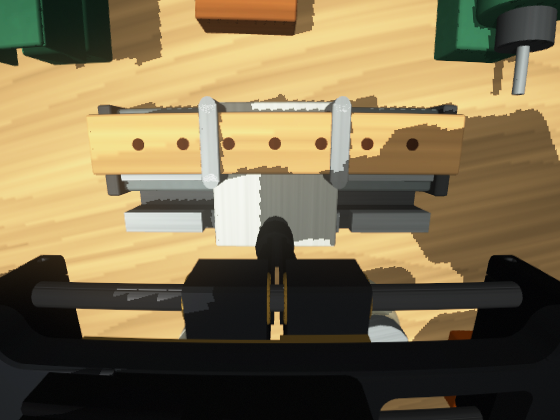

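View pics/s5.png

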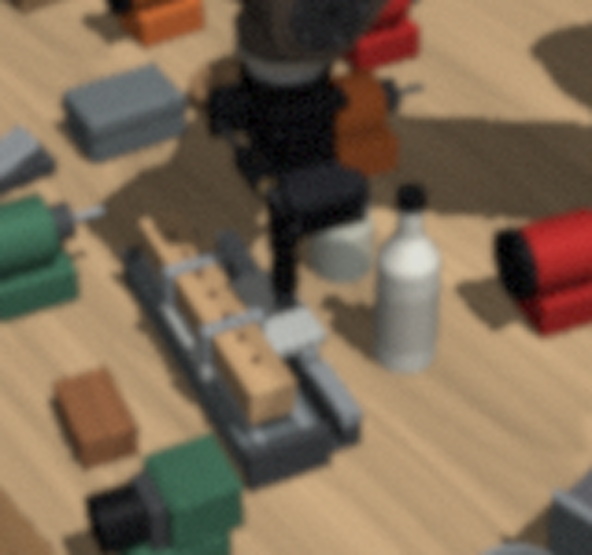

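```bash
python3 - <<'E'
from h import *
import pickle
s,c=grab('wrist');pickle.dump((s,c),open('w6.pkl','wb'))
f=c['frame'][:,:,::-1]
cv2.imwrite('pics/w6c.png',cv2.resize(np.clip(f[180:320,200:350].astype(float)*2.5,0,255).astype(np.uint8),None,fx=4,fy=4,interpolation=cv2.INTER_CUBIC))
for z in (-78,-40,-27,-19,0):
  T=c['tool_from_camera'];p=np.linalg.inv(T)@[0,0,z,1];print(z,p[:3],c['fx']*p[0]/p[2]+c['cx'],c['fy']*p[1]/p[2]+c['cy'])
print(onz(s,c,275,242,106),onz(s,c,275,219,76),onz(s,c,275,217,90))
E
```

```text
-78 [ -0.49903609  38.25574288 144.23463187] 275.4392833708297 289.8352028319938
-40 [ -0.5245221   28.20280494 180.88074748] 275.60536630682674 257.41935151440424
-27 [ -0.53324099  24.76364196 193.41757651] 275.6477362988691 249.14963160532423
-19 [ -0.53860647  22.64723397 201.13254822] 275.6711847955852 244.572984530744
0 [ -0.55134947  17.620765   219.45560602] 275.72026743142374 234.99309954095787
[573.28101782  -2.42048592 106.        ] [580.52420918  -3.60591178  76.        ] [585.58662912  -4.81576595  90.        ]
```

View pics/w6c.png

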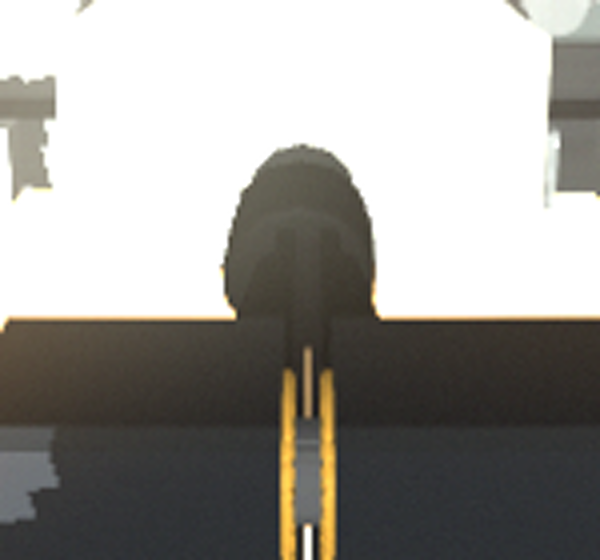

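```bash
python3 - <<'E'
from h import *
a=[]
for n in ['w3','w4','w5']:
    f=cv2.imread(f'pics/{n}.png')[195:300,195:360]
    a.append(cv2.resize(np.clip(255*(f/255.)**0.4,0,255).astype(np.uint8),None,fx=2.4,fy=2.4,interpolation=cv2.INTER_CUBIC))
cv2.imwrite('pics/cmp.png',np.vstack([np.hstack(a[:2]),np.hstack([a[2],a[2]*0])]))
E
```

```text
(no output)
```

View pics/cmp.png

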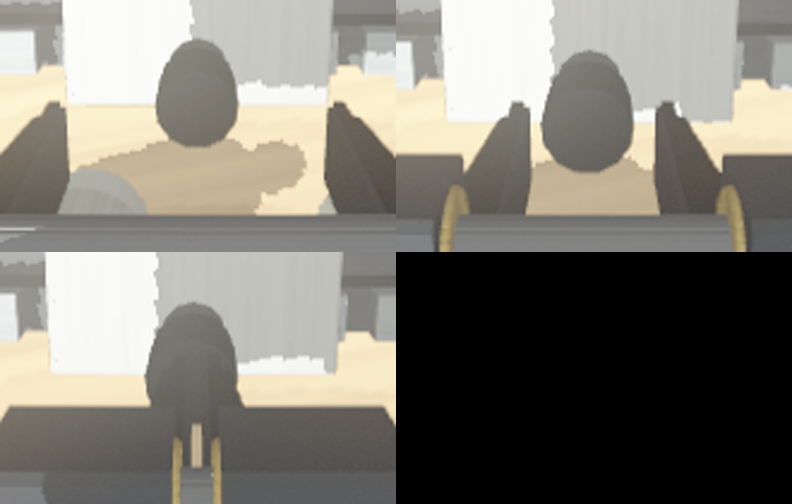

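```bash
python3 - <<'E'
from h import *
import pickle
w1=pickle.load(open('w1.pkl','rb'));w3=pickle.load(open('w3.pkl','rb'));w6=pickle.load(open('w6.pkl','rb'));w2=pickle.load(open('w2.pkl','rb'))
f=w2[1]['frame'];
for w,n in((w1,'1'),(w2,'2'),(w3,'3'),(w6,'6')):
    col=w[1]['frame'].max(2); 
    u={'1':278,'2':265,'3':277,'6':262}[n]
    print(n,[(v,int(col[v,u])) for v in range(165,275,1) if col[v,u]<90][::1][:1],[(v,int(col[v,u])) for v in range(165,275) if col[v,u]<90][-1:])
def T(l): 
    X=tri(l);return X.round(1)
r1=ray(*w1,278.5,198.2);r3=ray(*w3,277,256.2);r6=ray(*w6,275,266.7)
print(T([r1,r3]),T([r1,r6]),T([r3,r6]),T([r1,r3,r6]))
t=pickle.load(open('top0.pkl','rb'));sc=pickle.load(open('scene0.pkl','rb'))
print([onz(*w1,278.5,198.2,z).round(1) for z in(106,80)])
# carriage plate corners near edge (-x) in w1 & w6
for z in (56,40): print(z,onz(*w1,160+268/3.3,90+340/3.3,z).round(1),onz(*w1,160+513/3.3,90+331/3.3,z).round(1),onz(*w6,195+53/2.4,195+(372-252)/2.4,z).round(1),onz(*w6,195+333/2.4,195+(372-252)/2.4,z).round(1))
E
```

```text
1 [(173, 72)] [(196, 62)]
2 [(197, 73)] [(234, 81)]
3 [(211, 69)] [(255, 42)]
6 [(226, 50)] [(274, 22)]
[554.9   1.5 102.6] [554.9   1.5 102.6] [554.7   1.5 102.1] [554.9   1.5 102.6]
[array([555.6,   1.4, 106. ]), array([549.9,   2.7,  80. ])]
56 [563.5  50.3  56. ] [543.2 -46.1  56. ] [563.1  49.4  56. ] [543.6 -45.4  56. ]
40 [560.8  53.1  40. ] [539.6 -47.3  40. ] [558.  54.  40.] [537.2 -47.3  40. ]
```

Request:
arm_command(
  deltas=[
    [[0.4,0,0,0,0],[0.4,0,0,0,0],[0.4,0,0,0,0],[0.4,0,0,0,0],[0.4,0,0,0,0],[0.4,-0.01,0,-0.1,0],[0.4,0,0,-0.06,0],[0.4,0,0,0,0],[0.4,0,0,0,0]],
  ],
)

```text
t: 5.58
eef_pos: [567.8, -1.8, 60.6]
tcp_rot: [-3.135, -0.03, -0.206]
ft_force: [0.2, -0.9, 0.2]
opening: 0.568
```

```bash
python3 - <<'E'
from h import *
s,c=grab('wrist'); 
print(s['eef_pos'],s['tcp_rot'],s['ft_force'],s['opening']*95)
f=c['frame'][195:300,195:360,::-1]
cv2.imwrite('pics/w7.png',cv2.resize(np.clip(255*(f/255.)**0.4,0,255).astype(np.uint8),None,fx=4,fy=4,interpolation=cv2.INTER_CUBIC))
s,c=grab('scene'); f=c['frame'][:,:,::-1]
f=f[200:250,250:310]
cv2.imwrite('pics/s7.png',cv2.resize(np.clip(255*(f/255.)**0.4,0,255).astype(np.uint8),None,fx=10,fy=10,interpolation=cv2.INTER_CUBIC))
for d in(0,36):
  p=s['eef_pos']+np.array([0,0,d]);print(proj(s,c,p),(proj(s,c,p)-[250,200])*10)
E
```

```text
[567.75131377  -1.77803412  60.60631441] [-3.13506227 -0.030322   -0.20556157] [ 0.23846749 -0.86493146  0.16940897] 53.986959967671126
[275.69871132 229.83756839] [256.98711318 298.37568391]
[275.56499378 221.38652334] [255.64993784 213.86523343]
```

View pics/w7.png

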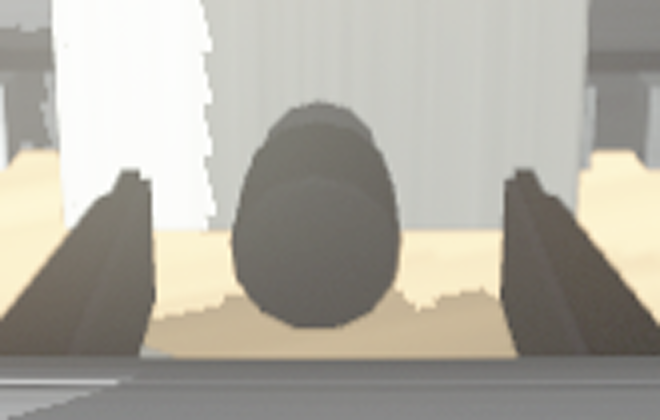

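View pics/s7.png

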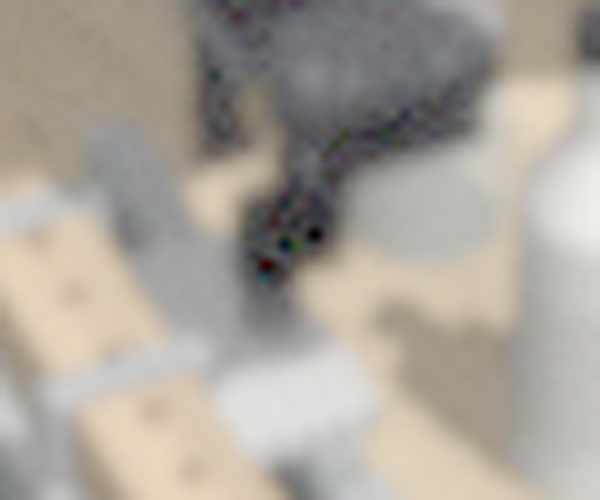

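Request:
arm_command(
  deltas=[
    [[0.4,0.01,0,-0.08,0],[0.4,0.01,0,-0.07,0],[0.4,0,0,0,0],[0.4,0,0,0,0]],
  ],
)

```text
t: 6.02
eef_pos: [570.4, -1.8, 44.6]
tcp_rot: [-3.135, -0.031, -0.206]
ft_force: [0.3, 0.6, 0.2]
opening: 0.603
```

```bash
python3 - <<'E'
from h import *
s,c=grab('wrist'); 
print(s['eef_pos'],s['tcp_rot'],s['ft_force'],s['opening']*95)
f=c['frame'][195:300,195:360,::-1]
cv2.imwrite('pics/w8.png',cv2.resize(np.clip(255*(f/255.)**0.4,0,255).astype(np.uint8),None,fx=4,fy=4,interpolation=cv2.INTER_CUBIC))
E
```

```text
[570.40632173  -1.82780074  44.55611015] [-3.13496665 -0.03148924 -0.20558721] [0.31851187 0.60836305 0.20779918] 57.329461701078536
```

View pics/w8.png

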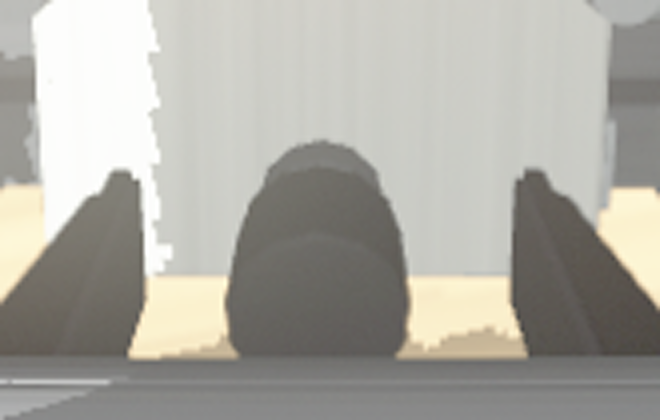

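Request:
arm_command(
  deltas=[
    [[1,0,0,0,0],[1,0,0,0,0],[1,0,0,0,0],[1,0,0,0,0],[1,0,0,0,0],[1,0,0,0,0],[1,0,0,0,0]],
  ],
)

```text
t: 6.65
eef_pos: [570.5, -1.8, 45.1]
tcp_rot: [-3.135, -0.032, -0.205]
ft_force: [-0.5, -0.1, -2.3]
opening: 0.268
```

Request:
arm_command(
  deltas=[
    [[1,0,0,0.06,0],[1,0,0,0.05,0],[1,0,0,0,0],[1,0,0,0,0]],
  ],
)

```text
t: 6.98
eef_pos: [570.4, -1.8, 56.1]
tcp_rot: [-3.135, -0.031, -0.205]
ft_force: [1.7, 0.4, -8.2]
opening: 0.267
```

Request:
arm_command(
  deltas=[
    [[1,-0.02,-0.1,0,0],[1,-0.02,-0.1,0,0],[1,-0.02,-0.09,0,0],[1,0,0,0,0],[1,0,0,0,0]],
  ],
)

```text
t: 7.4
eef_pos: [564.0, -32.8, 55.6]
tcp_rot: [-3.135, -0.031, -0.206]
ft_force: [2.6, 1.8, -7.7]
opening: 0.269
```

Request:
arm_command(
  deltas=[
    [[1,0.002,0.015,0,0],[1,0,0,0,0],[1,0,0,-0.05,0],[1,0,0,-0.05,0],[1,0,0,0,0],[1,0,0,0,0]],
  ],
)

```text
t: 7.9
eef_pos: [564.3, -31.6, 45.0]
tcp_rot: [-3.136, -0.032, -0.205]
ft_force: [0.7, -1.9, -0.0]
opening: 0.266
```

Request:
arm_command(
  deltas=[
    [[0.5,0,0,0,0],[0.5,0,0,0,0],[0.5,0,0,0,0],[0.5,0,0,0,0],[0.5,0,0,0,0],[0.5,0,0,0.2,0],[0.5,0,0,0.3,0],[0.5,0,0,0.3,0],[0.5,0,0,0.3,0],[0.5,0,0,0,0],[0.5,0,0,0,0]],
  ],
)

```text
t: 8.82
eef_pos: [562.7, -30.3, 160.5]
tcp_rot: [-3.135, -0.029, -0.205]
ft_force: [-0.6, -0.1, -0.6]
opening: 0.503
```

```bash
python3 - <<'E'
from h import *
import pickle
s,c=grab('wrist','w9.png');pickle.dump((s,c),open('w9.pkl','wb'))
print(s['eef_pos'],s['tcp_rot'],s['opening'],proj(s,c,[562.3,-31.1,106]))
E
```

```text
[562.67895778 -30.25971031 160.49418233] [-3.13455662 -0.02938299 -0.2052877 ] 0.5034501674858195 [277.21984468 216.57221886]
```

View pics/w9.png

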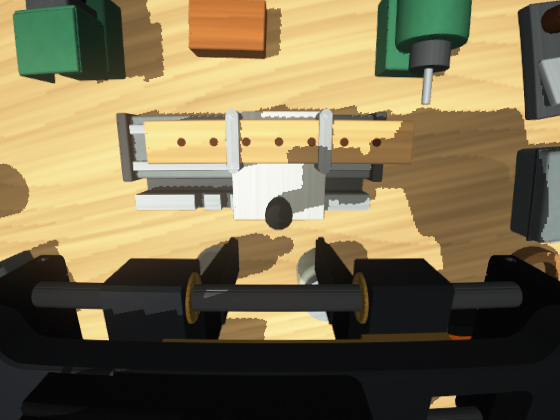

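Request:
arm_command(
  deltas=[
    [[0.3,0,0,0.3,0],[0.3,0,0.1,0.15,0],[0.3,-0.1,0.3,0,0.056],[0.3,-0.1,0.3,0,0.056],[0.3,-0.1,0.3,0,0.056],[0.3,-0.1,0.3,0,0.056],[0.3,-0.1,0.3,0,0.056],[0.3,-0.1,0.3,0,0.056],[0.3,-0.1,0.3,0,0.056],[0.3,-0.1,0.3,0,0.056],[0.3,-0.1,0.3,0,0],[0.3,-0.1,0.3,0,0]],
  ],
)

```text
t: 9.87
eef_pos: [454.5, 286.7, 194.3]
tcp_rot: [-3.137, -0.012, 0.155]
ft_force: [0.4, -0.9, -0.2]
opening: 0.699
```

Request:
arm_command(
  deltas=[
    [[0.3,0,0.2,0,0],[0.3,0,0,0,0],[0.3,0,0,0,0]],
  ],
)

```text
t: 10.12
eef_pos: [450.6, 312.1, 190.6]
tcp_rot: [-3.138, -0.007, 0.161]
ft_force: [-0.1, 0.3, -0.9]
opening: 0.701
```

```bash
python3 - <<'E'
from h import *
import pickle
s,c=grab('wrist','w10.png');pickle.dump((s,c),open('w10.pkl','wb'))
print(s['eef_pos'],s['tcp_rot'],s['opening'],proj(s,c,[448,347,87]))
E
```

```text
[450.5847644  312.13310899 190.59492411] [-3.13794373 -0.00667575  0.16134044] 0.700504495748135 [243.6798066  199.70934017]
```

View pics/w10.png

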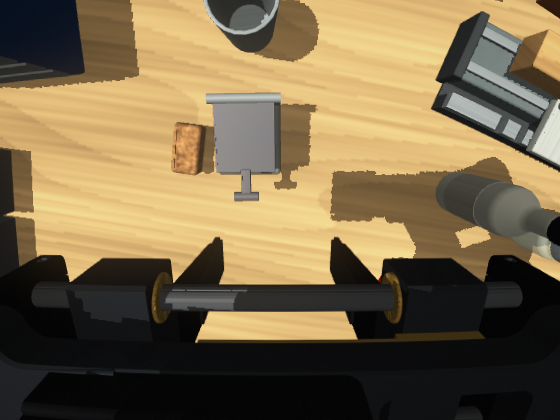

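```bash
python3 - <<'E'
from h import *
import pickle
s,c=pickle.load(open('w10.pkl','rb'))
print('bar',onz(s,c,246.5,196.5,89))
for a,b,z in [((234,196.5),(259,196.5),87),((215,173),(280,173),89),((207,98),(281,98),87)]:
    p=onz(s,c,*a,z);q=onz(s,c,*b,z);d=p-q;print(p,q,(p+q)/2,np.arctan2(-d[0],d[1]),np.linalg.norm(d))
f=c['frame'][80:215,160:325,::-1]
cv2.imwrite('pics/w10c.png',cv2.resize(f,None,fx=4.4,fy=4.4,interpolation=cv2.INTER_CUBIC))
E
```

```text
bar [452.44609782 344.34091313  89.        ]
[449.82122036 357.74966042  87.        ] [454.15290433 331.23618018  87.        ] [451.98706235 344.4929203   87.        ] 0.1619458965651533 26.864998055948192
[472.05751486 380.41327978  89.        ] [482.95425778 313.22402315  89.        ] [477.50588632 346.81865147  89.        ] 0.16077996586397805 68.06713754017262
[545.22496025 397.3656619   87.        ] [556.73157134 324.4629845   87.        ] [550.97826579 360.9143232   87.        ] 0.15654382023426117 73.80516561168861
```

View pics/w10c.png

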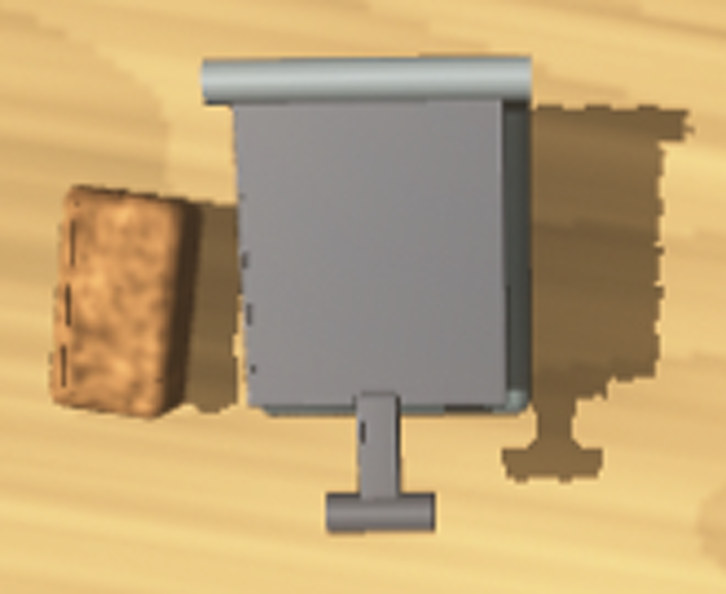

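Request:
arm_command(
  deltas=[
    [[0.3,0.01,0.17,0,0],[0.3,0.0,0.15,0,0],[0.3,0,0,-0.2,0],[0.3,0,0,-0.25,0],[0.3,0,0,-0.25,0],[0.3,0,0,-0.1,0],[0.3,0,0,0,0],[0.3,0,0,0,0]],
  ],
)

```text
t: 10.83
eef_pos: [454.2, 340.4, 105.9]
tcp_rot: [-3.139, -0.005, 0.153]
ft_force: [0.6, -0.3, -0.1]
opening: 0.699
```

```bash
python3 - <<'E'
from h import *
import pickle
s,c=grab('wrist','w11.png');pickle.dump((s,c),open('w11.pkl','wb'))
print(s['eef_pos'],s['tcp_rot'],s['opening'],proj(s,c,[452,344.5,89]))
E
```

```text
[454.16653106 340.3926857  105.94301885] [-3.13897817 -0.00549013  0.1532565 ] 0.6988652835321056 [270.09092346 229.36294376]
```

View pics/w11.png

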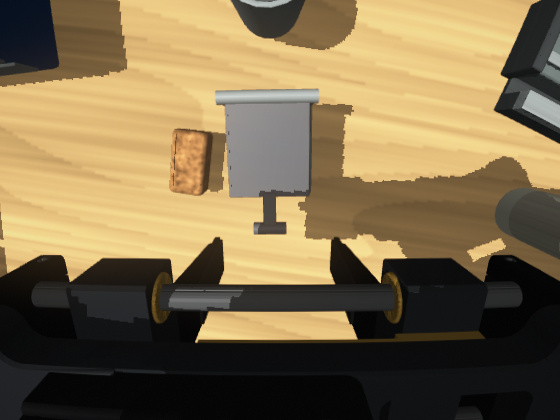

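Request:
arm_command(
  deltas=[
    [[0.3,-0.015,0.045,-0.2,0.01],[0.3,0,0,-0.2,0],[0.3,0,0,-0.15,0],[0.3,0,0,0,0],[0.3,0,0,0,0]],
  ],
)

```text
t: 11.3
eef_pos: [456.4, 345.8, 55.2]
tcp_rot: [-3.135, -0.015, 0.159]
ft_force: [0.0, 0.6, 0.7]
opening: 0.7
```

```bash
python3 - <<'E'
from h import *
import pickle
s,c=grab('wrist','w12.png');pickle.dump((s,c),open('w12.pkl','wb'))
print(s['eef_pos'],s['tcp_rot'],s['opening'],proj(s,c,[452,344.5,89]))
E
```

```text
[456.36867135 345.81624762  55.17796761] [-3.13544489 -0.01472361  0.15947564] 0.6999227360153104 [276.01272965 258.89732684]
```

View pics/w12.png

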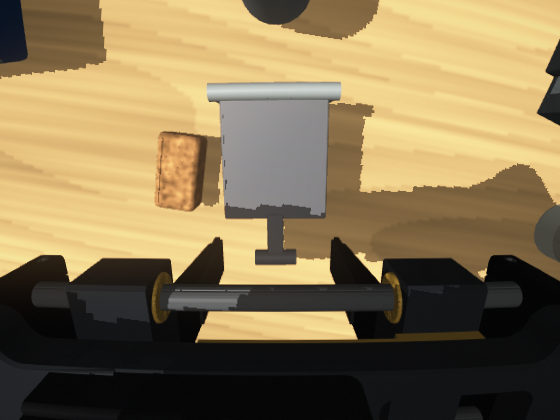

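Request:
arm_command(
  deltas=[
    [[0.3,-0.035,0,-0.08,0],[0.3,-0.01,0,-0.05,0],[0.3,0,0,0,0],[1,0,0,0,0],[1,0,0,0,0],[1,0,0,0,0],[1,0,0,0,0],[1,0,0,0,0],[1,0,0,0,0],[1,0,0,0,0],[1,0,0,0,0],[1,0,0,0,0]],
  ],
)

```text
t: 12.35
eef_pos: [453.4, 346.3, 45.7]
tcp_rot: [-3.134, -0.021, 0.159]
ft_force: [-0.5, -0.5, -0.3]
opening: 0.266
```

```bash
python3 - <<'E'
from h import *
s,c=grab('wrist')
print(s['eef_pos'],s['tcp_rot'],s['opening']*95,s['ft_force'])
f=c['frame'][195:300,195:360,::-1]
cv2.imwrite('pics/w13.png',cv2.resize(np.clip(255*(f/255.)**0.5,0,255).astype(np.uint8),None,fx=4,fy=4,interpolation=cv2.INTER_CUBIC))
E
```

```text
[453.39808344 346.27682066  45.67532864] [-3.13373643 -0.02084483  0.15947185] 25.247958861242356 [-0.4888644  -0.50921658 -0.32180557]
```

View pics/w13.png

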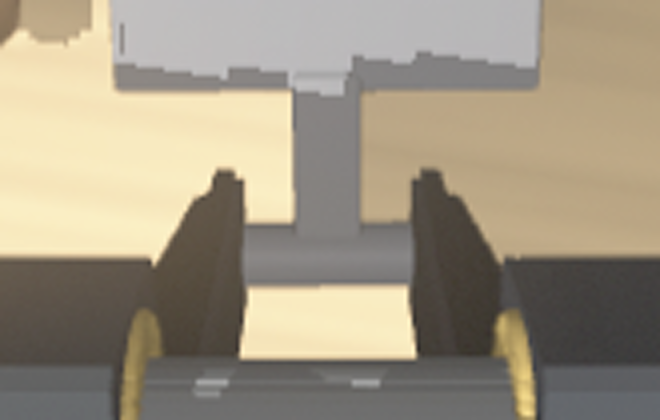

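Request:
arm_command(
  deltas=[
    [[1,0.01,0,0.15,0],[1,0.03,0.005,0.145,0],[1,0.055,0.01,0.14,0],[1,0.075,0.012,0.13,0]],
  ],
)

```text
t: 12.73
eef_pos: [469.3, 349.0, 101.1]
tcp_rot: [-3.135, -0.017, 0.16]
ft_force: [4.3, 0.3, -4.8]
opening: 0.266
```

Request:
arm_command(
  deltas=[
    [[1,0.105,0.017,0.125,0],[1,0.11,0.018,0.1,0],[1,0.123,0.02,0.085,0],[1,0.135,0.021,0.065,0]],
  ],
)

```text
t: 13.07
eef_pos: [516.8, 356.9, 140.4]
tcp_rot: [-3.134, -0.015, 0.16]
ft_force: [3.5, 1.7, -11.1]
opening: 0.267
```

Request:
arm_command(
  deltas=[
    [[1,0.136,0.022,0.02,0],[1,0.146,0.024,0.01,0],[1,0.148,0.024,0,0],[1,0.1,0.016,-0.015,0],[1,0,0,0,0],[1,0,0,0,0]],
  ],
)

```text
t: 13.57
eef_pos: [572.6, 366.6, 144.6]
tcp_rot: [-3.133, -0.015, 0.159]
ft_force: [-2.0, -1.2, 3.5]
opening: 0.27
```

```bash
python3 - <<'E'
from h import *
s,c=grab('wrist','w14.png')
print(s['eef_pos'],s['tcp_rot'],s['opening']*95,s['ft_force'])
s,c=grab('scene'); f=c['frame'][180:340,250:430,::-1]
cv2.imwrite('pics/s14.png',cv2.resize(f,None,fx=4,fy=4,interpolation=cv2.INTER_CUBIC)[:600])
E
```

```text
[572.5743202  366.56602723 144.58661656] [-3.13254476 -0.01465006  0.15929118] 25.676609874933668 [-1.99564926 -1.22455754  3.4974874 ]
```

View pics/w14.png

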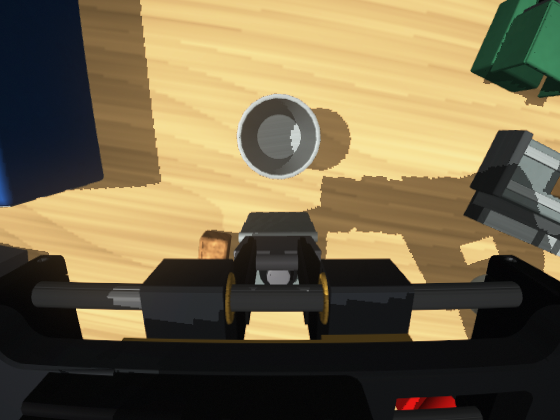

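View pics/s14.png

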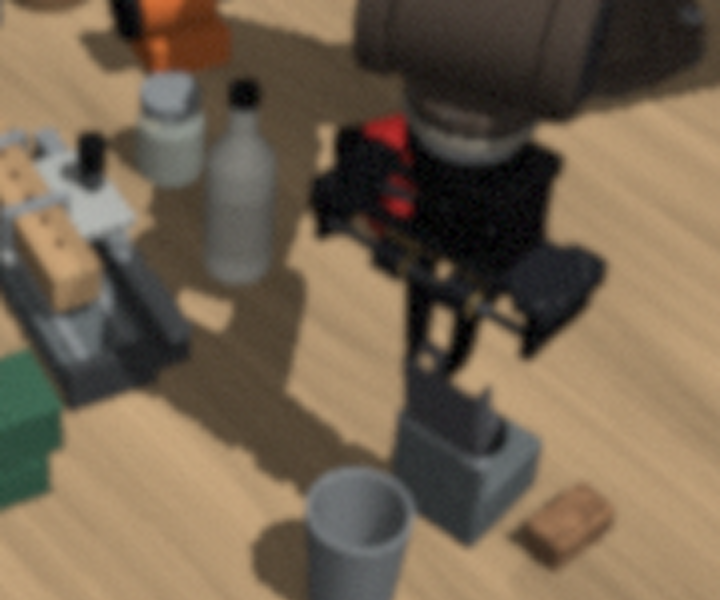

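Request:
arm_command(
  deltas=[
    [[0.4,0,0,0,0],[0.4,0,0,0,0],[0.4,0,0,0,0],[0.4,0,0,0,0],[0.4,0,0,0,0],[0.4,0,0,0.2,0],[0.4,0,0,0.25,0],[0.4,0,0,0.2,0],[0.4,0,0,0,0],[0.4,0,0,0,0]],
  ],
)

```text
t: 14.5
eef_pos: [568.8, 366.2, 210.3]
tcp_rot: [-3.134, -0.011, 0.161]
ft_force: [-0.2, 0.6, -1.2]
opening: 0.6
```

```bash
python3 - <<'E'
from h import *
import pickle
s,c=grab('wrist','w15.png');pickle.dump((s,c),open('w15.pkl','wb'))
print(s['eef_pos'],s['tcp_rot'],s['opening']*95,s['ft_force'])
h=np.array([551,361,0]);b=h-50*np.array([.987,.16,0]);print(b,proj(s,c,b+[0,0,72]))
E
```

```text
[568.76120971 366.20313718 210.34865517] [-3.13369114 -0.0107507   0.16076518] 57.0126161055583 [-0.22131112  0.57916031 -1.23675928]
[501.65 353.     0.  ] [278.43447358 249.80752392]
```

View pics/w15.png

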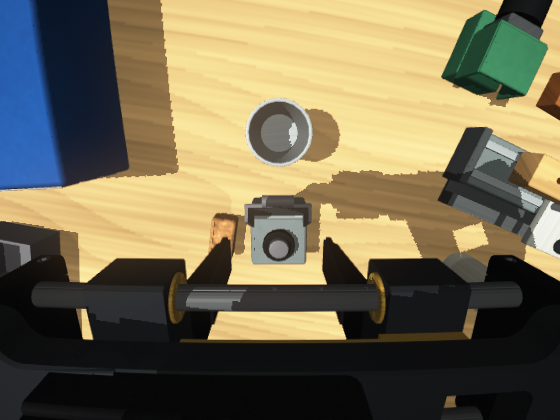

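```bash
python3 - <<'E'
from h import *
import pickle
s,c=pickle.load(open('w15.pkl','rb'))
f=c['frame'][180:285,220:340,::-1]
cv2.imwrite('pics/w15c.png',cv2.resize(f,None,fx=5.5,fy=5.5,interpolation=cv2.INTER_CUBIC))
for p in [(279,243),(279.5,247)]: print(onz(s,c,*p,72),onz(s,c,*p,62))
E
```

```text
[510.72151651 353.78244748  72.        ] [506.96206804 353.14685367  62.        ]
[505.57577732 352.29957747  72.        ] [501.66765801 351.62114054  62.        ]
```

View pics/w15c.png

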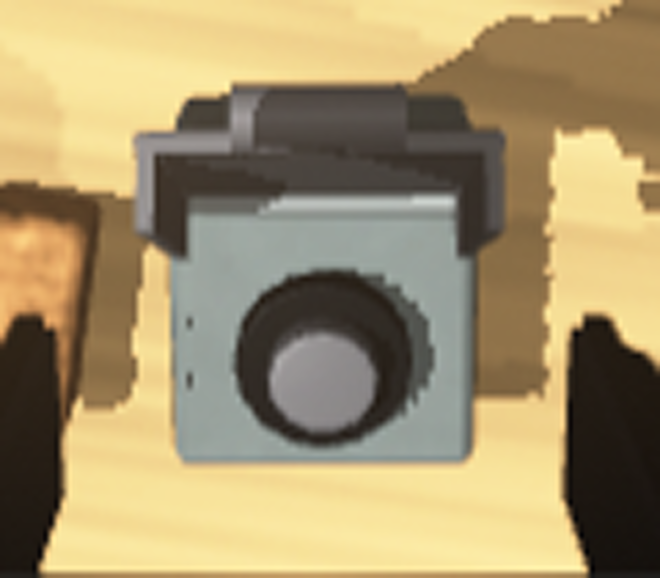

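Request:
arm_command(
  deltas=[
    [[1,-0.2,-0.04,0,0],[1,-0.25,-0.05,0,0],[1,-0.2,-0.04,0,0],[1,0,0,0,0],[1,0,0,0,0],[1,0,0,0,0],[1,0,0,0,0],[1,0,0,0,0],[1,0,0,0,0]],
  ],
)

```text
t: 15.3
eef_pos: [501.9, 351.7, 202.4]
tcp_rot: [-3.137, -0.003, 0.16]
ft_force: [0.4, -0.7, -0.3]
opening: 0.037
```

Request:
arm_command(
  deltas=[
    [[1,0,0.01,-0.2,0],[1,0,0,-0.3,0],[1,0,0,-0.3,0],[1,0,0,-0.25,0],[1,0,0,-0.1,0],[1,0,0,0,0],[1,0,0,0,0]],
  ],
)

```text
t: 15.88
eef_pos: [505.4, 353.2, 84.0]
tcp_rot: [-3.135, -0.008, 0.158]
ft_force: [-0.1, -0.1, 0.6]
opening: 0.003
```

Request:
arm_command(
  deltas=[
    [[1,-0.03,0,-0.15,0],[1,-0.01,0,-0.15,0],[1,0,0,0,0],[1,0,0,0,0]],
  ],
)

```text
t: 16.22
eef_pos: [504.8, 354.9, 59.1]
tcp_rot: [-3.132, -0.015, 0.158]
ft_force: [0.9, -0.3, 0.1]
opening: 0.003
```

```bash
python3 - <<'E'
from h import *
s,c=grab('wrist')
print(s['eef_pos'],s['tcp_rot'],s['opening']*95,s['ft_force'],proj(s,c,[502,353,72]))
f=c['frame'][140:300,180:370,::-1]
cv2.imwrite('pics/w16.png',cv2.resize(np.clip(255*(f/255.)**0.5,0,255).astype(np.uint8),None,fx=3.7,fy=3.7,interpolation=cv2.INTER_CUBIC))
E
```

```text
[504.76118174 354.87578751  59.08344644] [-3.13225921 -0.01545767  0.15768197] 0.24203100237149516 [ 0.90828246 -0.2982428   0.11735045] [277.30786933 244.81499921]
```

View pics/w16.png

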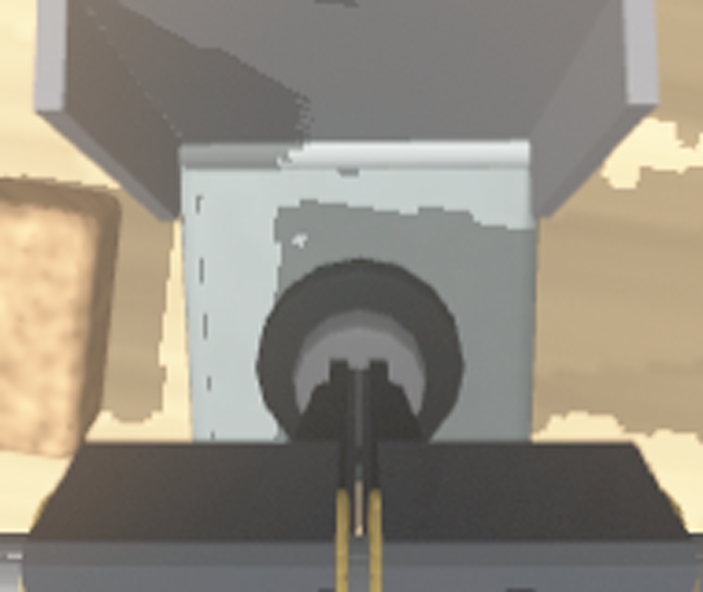

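Request:
arm_command(
  deltas=[
    [[1,-0.03,-0.015,-0.08,0],[1,0,0,-0.08,0],[1,0,0,0,0],[1,0,0,0,0]],
  ],
)

```text
t: 16.6
eef_pos: [503.1, 354.1, 45.4]
tcp_rot: [-3.13, -0.021, 0.158]
ft_force: [0.3, -0.3, -0.8]
opening: 0.009
```

Request:
arm_command(
  deltas=[
    [[1,0,0,-0.03,0],[1,0,0,-0.03,0],[1,0,0,0,0]],
  ],
)

```text
t: 16.85
eef_pos: [503.4, 354.1, 39.2]
tcp_rot: [-3.13, -0.021, 0.158]
ft_force: [0.0, 0.2, -0.0]
opening: 0.004
```

Request:
arm_command(
  deltas=[
    [[1,0,0,-0.03,0],[1,0,0,0,0]],
  ],
)

```text
t: 17.02
eef_pos: [503.3, 354.2, 35.8]
tcp_rot: [-3.13, -0.021, 0.158]
ft_force: [-1.3, -0.1, 0.6]
opening: 0.005
```

Request:
arm_command(
  deltas=[
    [[1,0,0,-0.02,0],[1,0,0,0,0]],
  ],
)

```text
t: 17.18
eef_pos: [503.6, 354.3, 33.8]
tcp_rot: [-3.13, -0.022, 0.158]
ft_force: [0.1, -0.7, 2.2]
opening: 0.006
```

Request:
arm_command(
  deltas=[
    [[1,0,0,-0.02,0],[1,0,0,0,0]],
  ],
)

```text
t: 17.35
eef_pos: [503.6, 354.3, 31.9]
tcp_rot: [-3.13, -0.022, 0.158]
ft_force: [-0.9, -0.8, 3.7]
opening: 0.005
```

Request:
arm_command(
  deltas=[
    [[1,0,0,-0.02,0],[1,0,0,0,0]],
  ],
)

```text
t: 17.52
eef_pos: [503.7, 354.3, 30.2]
tcp_rot: [-3.13, -0.022, 0.158]
ft_force: [-0.7, 0.5, 4.2]
opening: 0.005
```

Request:
arm_command(
  deltas=[
    [[1,0,0,-0.015,0],[1,0,0,0,0]],
  ],
)

```text
t: 17.68
eef_pos: [503.7, 354.3, 29.1]
tcp_rot: [-3.13, -0.022, 0.158]
ft_force: [-1.3, -1.1, 5.1]
opening: 0.008
```

Request:
arm_command(
  deltas=[
    [[1,0,0,-0.015,0],[1,0,0,0,0]],
  ],
)

```text
t: 17.85
eef_pos: [503.7, 354.4, 29.1]
tcp_rot: [-3.13, -0.023, 0.158]
ft_force: [-2.0, -1.3, 4.9]
opening: 0.004
```

Request:
arm_command(
  deltas=[
    [[1,0,0,-0.01,0],[1,0,0,0,0]],
  ],
)

```text
t: 18.02
eef_pos: [503.8, 354.4, 29.2]
tcp_rot: [-3.129, -0.024, 0.158]
ft_force: [-0.7, -0.7, 5.5]
opening: 0.007
```

Request:
arm_command(
  deltas=[
    [[1,0,0,0.1,0],[1,0,0,0.2,0],[1,0,0,0.3,0],[1,0,0,0.3,0],[1,-0.1,0,0.3,0],[1,-0.2,0,0.2,0],[1,-0.1,0,0,0],[1,0,0,0,0],[1,0,0,0,0]],
  ],
)

```text
t: 18.77
eef_pos: [461.6, 353.5, 176.3]
tcp_rot: [-3.129, -0.023, 0.157]
ft_force: [0.1, 0.0, -0.2]
opening: 0.004
```

```bash
python3 - <<'E'
from h import *
s,c=grab('wrist','w17.png')
print(s['t'],s['eef_pos'],s['ft_force'])
s,c=grab('top','t17.png'); f=c['frame'][90:235,125:365,::-1]
cv2.imwrite('pics/t17c.png',cv2.resize(f,None,fx=3.3,fy=3.3,interpolation=cv2.INTER_CUBIC))
s,c=grab('scene'); f=c['frame'][170:340,170:410,::-1]
cv2.imwrite('pics/s17c.png',cv2.resize(f,None,fx=3.3,fy=3.3,interpolation=cv2.INTER_CUBIC))
E
```

```text
18.7667 [461.55875472 353.54743137 176.25216823] [ 0.12735755  0.01584052 -0.17354582]
```

View pics/s17c.png

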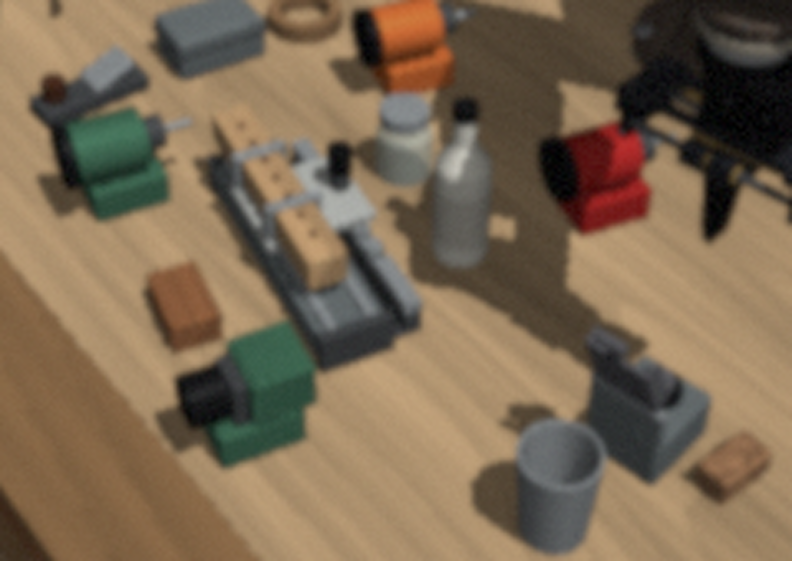

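View pics/w17.png

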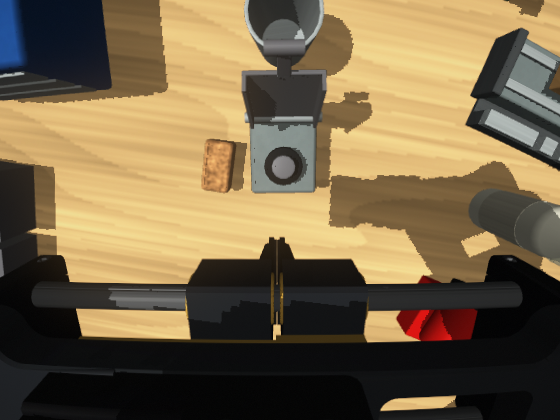

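View pics/t17c.png

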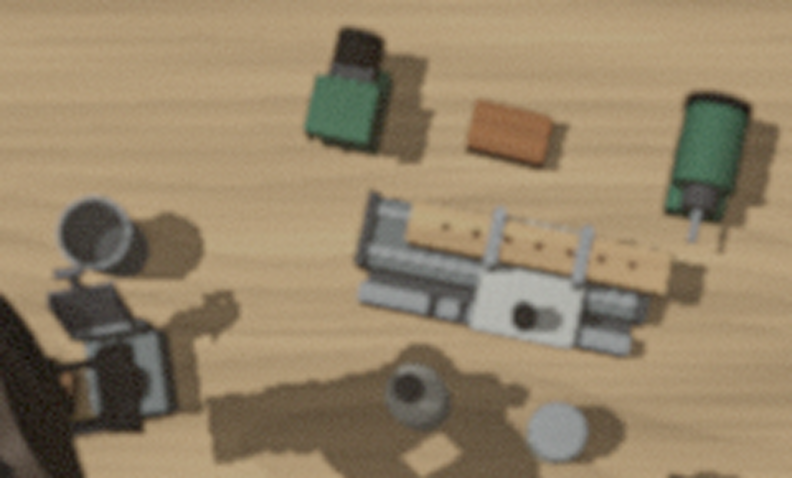

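```bash
python3 -c "
from cell import env
print(env.job_done(), env.state()['t'])"
```

```text
the job is handed in; nothing more can be done
the job is handed in; nothing more can be done
```

I stepped the carriage one notch towards the boring head (the jig's -y end), opened the start box's guard, and pressed and released the start button. I handed the job in at about 19 s; no verdict was reported.

- **Carriage and pin:** I lifted the knob about 11 mm, slid the carriage about 30 mm, and lowered it until the gripper was back at its starting height (45.0 mm against 45.1 mm). That indicates the pin is home; I have no direct reading of the pin joint. The last top view shows the knob about 30 mm nearer the borer.
- **Guard:** I let it go at about 1.78 rad, and the last wrist and scene pictures show it lying back open on its own.
- **Start button:** It went down until it stopped, about 6 mm of travel at roughly 5 N. In the last picture it appears to be out again. The wrist force is near zero and the gripper is clear of everything.
- **Loose things:** In the last pictures, the bottle, jar, tin, sanding block and offcut are all where they were. The plane and tape were only seen in the scene view, and they also look unmoved.

**What disagreed:** the real fingertips end about 36 mm short of the stated TCP. My first grasp closed on nothing just above the knob; I saw this in the pictures and worked with the corrected height from then on. The tool also tilted by up to 0.03 rad during the moves, which did no harm.

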